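Load the gas-cell cartridge under the leaf spring

ROBOT

A 6-joint arm with a two-finger parallel gripper is mounted at the origin on the work surface. World frame = base frame: x ahead of the robot, y to its left, z up, the work surface at z = 0. Lengths are in m, angles in degrees, forces in N, time in s.
With the tool pointing down it reaches from about 0.35 to 0.875 m from the base axis. Payload 4.2 kg.
Tool frame: the origin (TCP) lies at the very end of the fingers, on their centre line; the grasp point (between the pads) lies robot.grip_point_offset behind it (robot.grip_point_offset is the distance from the TCP to the grasp point, in m); z points along the fingers, y is the line along which they close (so a half turn about z gives the same grasp; the last joint's range is limited). The gripper opens to 85 mm and grips with 20 to 120 N. Pads are 22 mm wide; open, the fingers measure 114 mm over their backs; the gripper's body (76 mm by 85 mm) begins 54 mm behind the grasp point. The pads swing forward as they close: fully open they stand 13 mm farther back than shut.
Start: joints at [-53.881, 22.042, 0.453, 0, -68.411, -14.817], TCP at [0.227, -0.582, 0.2] pointing down, gripper open.
Joint ranges: [-179.83, 179.83], [-69.29, 118.12], [-61.27, 80.66], [-181.25, 117.63], [-171.15, -9.14], [-177.46, 177.46]. Speed limits (degrees/s): [159.86, 159.86, 180, 180, 180, 180].

INTERFACE

Orientations are given as a 3x3 rotation matrix whose columns are the frame's x, y, z axes.
In Python, from plant import robot, eoat, viewer, sign_off gives the robot as it stands. The module is installed in compiled form; this text tells all that it offers. Calls block until the motion is done:
- robot.move_ptp(position, orientation): joint-space move of the TCP to a pose.
- robot.move_l(position, rotation=None, speed=0.15, until_force=None): straight line of the TCP; rotation=None keeps the orientation; speed is the mean speed in m/s. With until_force (N) it stops when the force on the tool has changed by that much, and returns True; else False.
- robot.movej(angles): joint-space move.
- eoat.move_gripper(opening): finger opening in m; the grip force is fixed at half the most; returns when the fingers have stopped.
- robot.hold(seconds).
- robot.solve_ik(position, orientation): joint angles nearest the present ones, or None.
- robot.get_obs(): the state.
- viewer.get_image(name): name is "scene" or "top" or "wrist"; returns a dict with "img" (384x512x3 uint8, blue, green, red), "depth" (384x512 float32, m along the optical axis (not along the pixel's ray), 0 where there is no reading), "vertical_fov" (degrees; the focal length in pixels is half the picture's height over the tangent of half this angle, whatever the lens; pixels are square), "cx", "cy" (the principal point, pixels), "pose" (4x4, takes a point from camera to world coordinates); the wrist camera has in their place "mount" (4x4, takes a point from camera to tool coordinates, whose origin is the TCP and whose axes are the flange's). Camera axes: x right, y up, looking along -z (the intrinsics and any distortion apply to the point x, -y, -z); pixel columns grow to the right and rows downward; lengths in m; the calibration is good to about 2 mm. A picture is of the moment at which its call begins: read the wrist's pose just before it.
A pose or a line that the arm cannot do raises robot.IKError and nothing moves.
- sign_off(): hands the job in; it is judged then, once.
The state is a dict: "time": time; "joint_pos": joint angles; "dq": joint speeds; "joint_torque": joint torques, N m; "eef_pos": TCP position; "tool_rot": TCP orientation; "wrist_force": force on the tool from outside, world axes, zero at the start; "torque": the same for the moment, N m; "grip_width": finger opening in m; "gripper_force": force on a finger pad.
Only numpy, scipy, OpenCV 4.12 (cv2) and the standard library are available. Lean on these libraries where they do the work, as an engineer would, in place of code of your own. Each camera call takes 0.05 s, during which the arm holds its last target. There are 200 camera calls.

TASK

Load the blue cartridge into the gas monitor: press it down hard against the sprung tray (the black pad is the place for your fingertips) and, keeping it pressed, slide it along the track so that its nose passes under the red bar and the leaf spring, until it is fully home against the steel head. Then let go, so that the spring keeps it clamped there. Do not lift the cartridge, and leave the other things on the bench where they are.

Things in the scene. Friction and masses are not known exactly. Their poses are not given: they have to be found in the camera images.
- dock: Gas monitor dock fixed to the bench: cream base plate 346 x 170 mm, 18 mm thick. Origin on the table under the track's centre line, 156 mm from the base's rear end; z up, +x the way the cartridge slides. Track x -148 to 118 mm: two aluminium rails 67 mm apart inside, tops 42 mm above the table. A ledge of the base reaches to y = -115 mm and carries the vial.
- cartridge: Blue cartridge 130 (x) x 64 (y) x 16 mm, about 0.22 kg, flat on the white tray between the rails, axes parallel to the dock's, nose (+x) towards the red bar. Origin: centre of its underside, 34 mm above the table at the start (top face 50 mm), so unpressed its nose butts against the bar. Fully home: origin at dock x = 55 mm. Orange rib across its top: x -20 to -12 mm, 56 mm wide, 12 mm high.
- cartridge_pad (a point): Centre of the black pad on the cartridge's top face, behind the orange rib: 43 mm behind the cartridge's origin, 23 mm behind the rib's rear face. The flat top runs from the rib 45 mm back to the tail. Fingertips press down here and push forward on the rib.
- bar_mid (a point): Middle of the lower rear edge of the red cross bar, which the nose must pass under: dock x = 53 mm, 44 mm above the table. The bar is 12 mm thick (x 53 to 65 mm), 120 mm wide, its top 58 mm above the table, on dark posts at y = +-44 to 60 mm, 68 mm tall. With the cartridge home the rib stops 10 mm short of the bar.
- stop_face (a point): Point on the face of the steel head box (the end stop) that the nose meets when fully home: dock x = 120 mm, 40 mm above the table. The head is 66 mm deep (x 120 to 186 mm), 150 mm wide, 100 mm tall.
- tray (a joint): How far the slippery white tray (264 x 64 mm, stays level) is pressed down with the cartridge, m: 0 up, 0.010 on its lower stop. Its springs push up with about 7 N at 0 and 16 N at 0.010 (less the cartridge's weight); from about 0.006 the cartridge clears the bar. Cartridge home and released: it rests near 0.006, the cartridge held up against the bar.
- leaf (a joint): Angle of the steel leaf spring (40 mm wide, 42 mm long) that slopes down from just behind the bar towards the head, rad: 0 free, tip 37 mm above the table; grows as a cartridge sliding under it raises the tip (0.1 or more with the cartridge home). It presses on the cartridge with some 4 to 6 N.
- spare: Bystander: a spare cartridge of the same size, white with grey rib, flat on the table. Origin at the centre of its underside.
- vial: Bystander: small amber vial, 22 mm across, 45 mm tall, standing loose on the dock's ledge. Origin under its centre.
- beaker: Bystander: glass beaker, 70 mm across, 90 mm tall. Origin under its centre.
- reagent: Bystander: amber bottle, 70 mm across, 140 mm tall, blue cap. Origin under its centre.
- driver: Bystander: screwdriver, 180 mm long, lying on the table.
- jar: Bystander: white jar, 56 mm across, 70 mm tall, red cap. Origin under its centre.
There are look-alikes about, which are no part of the job. There is more than one size of the cartridge; the job needs the largest.

How it is judged:
By the outcome, as a careful person would: the job done as asked, in the order asked, and still so for the second after the job is handed in, with the robot touching nothing.
It also fails if it takes over 37 s, if anything falls off the work surface, if the arm or the gripper's body presses on something with over 40 N, if the wrist force passes 120 N, or if a joint passes its speed limit or range.

## Working session

There is one attempt and no reset: what is moved stays moved. The work goes in short steps, each a Python script; the robot and the scene stay as the last script left them, time stands still between calls to the robot, and variables do not carry over. Pictures are saved under pics/ and viewed, at most 10 in all, crops included, and the job is handed in when it is done.

```bash
mkdir -p pics; cat > h.py <<'E'
import numpy as np, cv2
from plant import robot, eoat, viewer, sign_off
def grab(name):
    o=robot.get_obs(); d=viewer.get_image(name)
    if name=="wrist":
        T=np.eye(4); T[:3,:3]=np.array(o["tool_rot"]); T[:3,3]=o["eef_pos"]; d["pose"]=T@np.array(d["mount"])
    return d
def pts(d):
    z=d["depth"]; h,w=z.shape; f=h/2/np.tan(np.radians(d["vertical_fov"])/2)
    v,u=np.mgrid[:h,:w]
    p=np.stack([(u-d["cx"])/f*z,-(v-d["cy"])/f*z,-z],-1)
    return p@np.array(d["pose"])[:3,:3].T+np.array(d["pose"])[:3,3]
E
python3 - <<'E'
from h import *
for n in ("scene","top"):
    d=grab(n); cv2.imwrite(f"pics/{n}0.png",d["img"]); np.savez(f"{n}0.npz",**{k:v for k,v in d.items()})
    print(n,{k:v for k,v in d.items() if k not in("img","depth")})
print(robot.get_obs(), robot.grip_point_offset)
E
```

```text
scene {'vertical_fov': 56.49743492441134, 'cx': 256.14091741377683, 'cy': 201.28993203612234, 'pose': array([[ 0.73811382, -0.52866986,  0.41916126,  0.98659304],
       [ 0.67464532,  0.58429744, -0.45105453, -0.4772115 ],
       [-0.00645592,  0.61571477,  0.78794267,  0.83338838],
       [ 0.        ,  0.        ,  0.        ,  1.        ]])}
top {'vertical_fov': 45.446466462885226, 'cx': 254.02302781182794, 'cy': 193.00188332153573, 'pose': array([[ 2.54219131e-02,  9.89486259e-01, -1.42375104e-01,
         3.45430982e-01],
       [-9.99664672e-01,  2.58643178e-02,  1.25723207e-03,
        -2.31766150e-02],
       [ 4.92644880e-03,  1.42295401e-01,  9.89811977e-01,
         1.55628433e+00],
       [ 0.00000000e+00,  0.00000000e+00,  0.00000000e+00,
         1.00000000e+00]])}
{'time': 0.1, 'joint_pos': array([-5.38816057e+01,  2.20863379e+01,  3.86671012e-01, -2.29105663e-02,
       -6.84116683e+01, -1.48158302e+01]), 'dq': array([ 0.0859924 , -0.01885633,  0.2463869 ,  0.14079486, -0.05824908,
        0.00628277]), 'joint_torque': array([-1.13186416e-03, -3.93318665e+01,  1.88929296e+01,  4.19790611e+00,
       -2.61566085e-03,  6.90723084e-06]), 'eef_pos': array([ 0.22683703, -0.58175121,  0.19853106]), 'tool_rot': array([[-9.31728483e-01, -3.63154679e-01, -8.45041028e-04],
       [-3.63155636e-01,  9.31726775e-01,  1.78883594e-03],
       [ 1.37723211e-04,  1.97359081e-03, -9.99998043e-01]]), 'wrist_force': array([-0.55665391,  0.07516575,  0.29018488]), 'torque': array([0.00980965, 0.01826729, 0.03299557]), 'gripper_force': 0.0, 'grip_width': 0.08550101940021702} 0.0187
```

View pics/scene0.png

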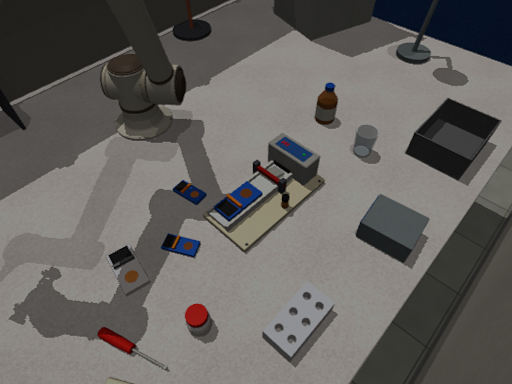

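View pics/top0.png

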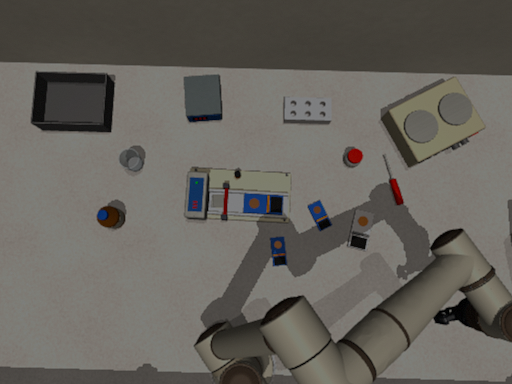

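The scene view shows the dock at about (265,190), with the blue cartridge on the tray at (237,203), the red bar at (268,177), the head at (293,157) and the vial at (285,200). In the top view the cartridge is at (263,204), the bar at (226,200) and the head at (197,195).
Blue look-alikes in the top view are the small ones at (319,215) and (279,250); the white spare is at (360,230). I choose the one in the dock, since it is the largest and lies between the rails. Next I measure it and move above it.

```bash
python3 - <<'E'
from h import *
for n,(u0,u1,v0,v1) in dict(top=(170,310,150,240),scene=(195,335,125,250)).items():
    d=dict(np.load(n+"0.npz")); P=pts(d); hsv=cv2.cvtColor(d["img"],cv2.COLOR_BGR2HSV).astype(int)
    roi=np.zeros(P.shape[:2],bool); roi[v0:v1,u0:u1]=1; roi&=d["depth"]>0
    H,S,V=hsv[...,0],hsv[...,1],hsv[...,2]; z=P[...,2]
    def rep(name,m):
        q=P[m]; 
        if len(q)<4: print(n,name,len(q)); return
        r=cv2.minAreaRect((q[:,:2]*1000).astype(np.float32)); print(n,name,len(q),"z",np.round(np.percentile(q[:,2],[5,50,95]),4),"rect",np.round(r[0],1),np.round(r[1],1),round(r[2],2))
    rep("table",roi&(abs(z)<.008)&(S<60))
    rep("head",roi&(z>.09)&(z<.115))
    rep("blue",roi&(H>100)&(H<125)&(S>150)&(z>.03)&(z<.06))
    rep("red",roi&((H<5)|(H>174))&(S>170)&(z>.035)&(z<.075))
    rep("orange",roi&(H>6)&(H<18)&(S>150)&(z>.054)&(z<.075))
    rep("base",roi&(z>.01)&(z<.025))
    rep("all",roi&(z>.012)&(z<.13))
d=dict(np.load("top0.npz")); c=cv2.resize(d["img"][155:235,175:305],None,fx=6,fy=6,interpolation=cv2.INTER_CUBIC); cv2.imwrite("pics/crop.png",c)
E
```

```text
top table 7079 z [-0.0048  0.0008  0.006 ] rect [565.8  25.2] [310.4 484.5] 1.48
top head 954 z [0.0955 0.1012 0.1066] rect [544.9 160.7] [ 67.2 150. ] 87.94
top blue 405 z [0.0459 0.0508 0.056 ] rect [528.  -54.9] [125.7  64.6] 88.33
top red 82 z [0.0511 0.0585 0.0659] rect [532.   69.8] [13.1 85.9] 87.06
top orange 21 z [0.0547 0.0597 0.0658] rect [550.9 -13.3] [153.3  38.8] 46.24
top base 1986 z [0.0125 0.0186 0.0238] rect [559.7  20.4] [302.1 463.2] 2.15
top all 5189 z [0.0151 0.0388 0.1031] rect [550.7  13.6] [298.3 445.4] 5.35
scene table 10589 z [-0.003  -0.0004  0.0023] rect [503.2  87. ] [493.3 515.2] 42.35
scene head 870 z [0.0927 0.0995 0.1022] rect [547.7 160.7] [ 68.3 149.7] 87.95
scene blue 505 z [0.0453 0.0496 0.0522] rect [540.3 -36.8] [188.6 107.1] 62.7
scene red 139 z [0.0473 0.0566 0.0596] rect [567.7  79.2] [ 67.5 151.2] 76.52
scene orange 57 z [0.0561 0.0611 0.0638] rect [527.5 -72.7] [ 8.3 54.4] 88.84
scene base 2608 z [0.0123 0.0175 0.0209] rect [555.2  -5.1] [433.8 263.5] 66.81
scene all 6629 z [0.0156 0.0377 0.1   ] rect [515.2 -14.8] [429.2 258.6] 88.27
```

View pics/crop.png

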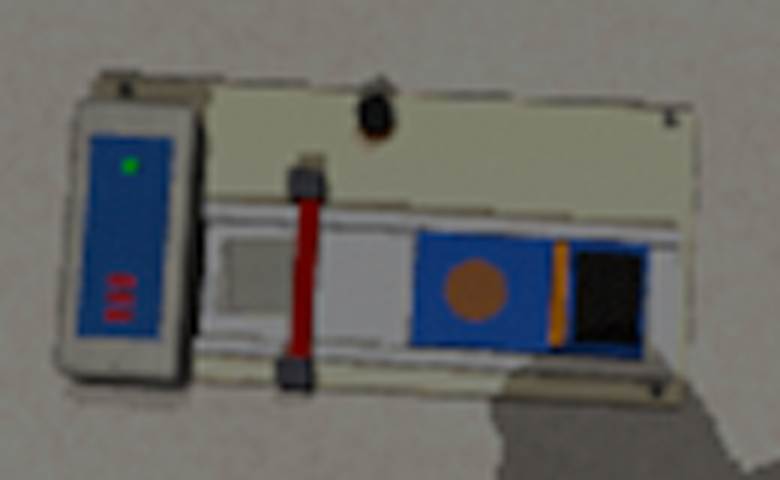

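The crop confirms the blue cartridge with black pad at (608,298), rib at (558,295) and bar at (305,270). It is in the track, the rectangle is about 126 x 65 mm and the top is at z≈50 mm, all as specified. I go above it, close the gripper, and look from close by.

```bash
python3 - <<'E'
from h import *
a=np.radians(88); X=np.array([np.cos(a),np.sin(a),0]); Z=np.array([0,0,-1.])
Y=np.array([X[1],-X[0],0]) # tool y = -dock y
R0=np.array(robot.get_obs()["tool_rot"])
best=None
for s in (1,-1):
    y=s*Y; R=np.column_stack([np.cross(y,Z),y,Z]); q=robot.solve_ik([0.53,-0.06,0.30],R)
    print(s,None if q is None else np.round(q,1))
    if q is not None and (best is None or abs(q[5])<abs(best[0][5])): best=(q,R,s)
print(best[2]); np.save("R.npy",best[1])
robot.move_ptp([0.53,-0.06,0.30],best[1]); eoat.move_gripper(0.0)
d=grab("wrist"); o=robot.get_obs(); print(o["time"],o["eef_pos"],o["grip_width"],o["wrist_force"])
cv2.imwrite("pics/w1.png",d["img"]); np.savez("w1.npz",**d)
print(d["mount"])
E
```

```text
1 [ 11.    9.8  -2.2   0.  -78.  167. ]
-1 [ 11.    9.8  -2.2   0.  -78.  -13. ]
-1
3.1083 [ 0.52998915 -0.05996743  0.30000287] 0.00026482872397559664 [ 0.25036139  0.44729866 -1.09225073]
[[ 5.95410771e-04  9.58969989e-01  2.83506975e-01  7.24917050e-02]
 [ 9.99999818e-01 -5.43313415e-04 -2.62390029e-04  1.90140306e-04]
 [-9.75910205e-05  2.83507079e-01 -9.58970138e-01 -1.73086844e-01]
 [ 0.00000000e+00  0.00000000e+00  0.00000000e+00  1.00000000e+00]]
```

View pics/w1.png

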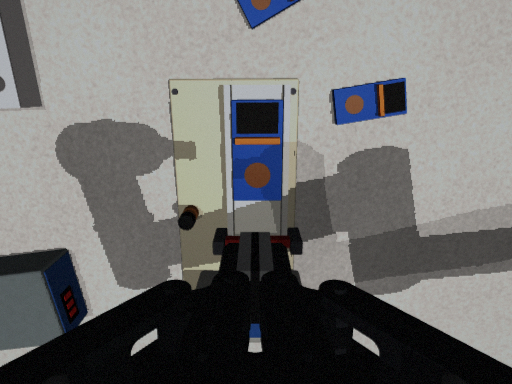

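The wrist view shows the cartridge at u 233–283, v 100–200, the rib at (257,142), the pad at (257,119), the bar at v≈240 and the fingers at (255,240).

```bash
python3 - <<'E'
from h import *
d=dict(np.load("w1.npz")); P=pts(d); hsv=cv2.cvtColor(d["img"],cv2.COLOR_BGR2HSV).astype(int); H,S,V=[hsv[...,i] for i in range(3)]
def rep(name,m,b,zr):
    r=np.zeros(m.shape,bool); r[b[2]:b[3],b[0]:b[1]]=1; m=m&r&(d["depth"]>0)&(P[...,2]>zr[0])&(P[...,2]<zr[1]); q=P[m]
    c=cv2.minAreaRect((q[:,:2]*1000).astype(np.float32)); print(name,len(q),"z",np.round(np.percentile(q[:,2],[5,50,95]),4),"rect",np.round(c[0],1),np.round(c[1],1),round(c[2],2),"mean",np.round(q.mean(0)*1000,1))
one=H>=0
rep("cart",((H>100)&(H<130)&(S>120))|(V<25),(228,290,95,205),(.044,.056))
rep("rib",(H>5)&(H<20)&(S>120),(228,290,134,150),(.055,.07))
rep("pad",(V<40)&(S<150),(235,281,100,138),(.044,.056))
rep("barposts",one,(210,305,226,246),(.052,.062))
rep("posts",one,(210,305,222,258),(.062,.075))
rep("rails",one,(222,292,80,228),(.038,.0445))
rep("base",one,(160,305,70,225),(.012,.023))
for u in (224,228,231,257,283,286): print(u,np.round(P[90,u]*1000,1),np.round(P[210,u]*1000,1))
E
```

```text
cart 4092 z [0.0474 0.0488 0.0501] rect [527.  -54.8] [129.4  63.7] 88.3 mean [526.8 -61.4  48.8]
rib 273 z [0.0589 0.0606 0.0619] rect [526.4 -71.1] [ 7.5 54.2] 88.07 mean [526.8 -71.6  60.6]
pad 1222 z [0.0476 0.049  0.0503] rect [525.4 -98.1] [35.6 50.1] 87.87 mean [525.5 -98.3  49. ]
barposts 241 z [0.0529 0.0564 0.0607] rect [530.9  65.9] [ 10.8 118.9] 88.31 mean [525.7  64.3  56.4]
posts 326 z [0.0637 0.0663 0.0678] rect [530.9  70.4] [ 19.4 120. ] 88.18 mean [528.1  69.5  66.2]
rails 1790 z [0.0392 0.0407 0.042 ] rect [527.5 -42.4] [189.5  83.2] 88.26 mean [527.4 -48.5  40.7]
base 8790 z [0.0151 0.0166 0.0181] rect [557.4 -44.6] [202.7 170.2] 88.18 mean [584.7 -59.2  16.6]
224 [ 565.1 -132.4   40.4] [577.3  34.2  15. ]
228 [ 560.2 -132.3   39.3] [569.1  25.   40.8]
231 [ 558.1 -132.1   15.7] [564.9  24.9  41.4]
257 [ 524.3 -131.    33.3] [529.5  28.7  34.3]
283 [ 491.3 -129.9   28.7] [493.8  27.9  39.8]
286 [ 488.5 -129.8   40.2] [489.8  27.6  41. ]
```

Sizes and heights agree (129.4 x 63.7 mm, rib 54 mm, axis at 88.2°). I press next, just behind the rib on the pad.

```bash
cat >> h.py <<'E'
a=np.radians(88.2); D=np.array([np.cos(a),np.sin(a),0]); C=np.array([.527,-.0548,0])
_y=np.array([-D[1],D[0],0]); R=np.column_stack([np.cross(_y,[0,0,-1.]),_y,[0,0,-1.]])
def at(s,z): return C+s*D+[0,0,z]
def st(t):
    o=robot.get_obs(); p=np.array(o["eef_pos"]); print(t,"t%.2f"%o["time"],"s %.1f lat %.1f z %.1f mm"%(1e3*(p-C)@D,1e3*(p-C)@_y,1e3*p[2]),"F",np.round(o["wrist_force"],1)); return o
E
python3 - <<'E'
from h import *
robot.move_ptp(at(-.036,.10),R); st("above")
robot.move_l(at(-.036,.056),speed=.1); st("near")
print(robot.move_l(at(-.036,.044),speed=.02)); st("44")
print(robot.move_l(at(-.036,.036),speed=.015,until_force=22)); robot.hold(.1); st("down")
d=grab("wrist"); cv2.imwrite("pics/w2.png",d["img"])
E
```

```text
above t3.93 s -35.9 lat -1.6 z 101.3 mm F [-0.2  0.4  0.8]
near t4.53 s -35.9 lat -0.9 z 56.9 mm F [-1.   0.6 -0.3]
False
44 t5.28 s -36.0 lat -0.1 z 44.0 mm F [ 0.6  0.3 -0.6]
False
down t6.06 s -36.0 lat -0.1 z 36.1 mm F [ 0.1 -0.2 -0. ]
```

View pics/w2.png

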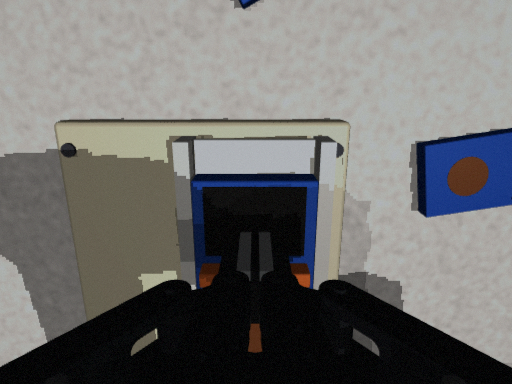

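The view shows the fingertips at (255,250) over the pad, but with no force reading. I check heights from depth before pressing further.

```bash
python3 - <<'E'
from h import *
o=st("now"); print(o["grip_width"],o["joint_torque"],o["torque"])
d=grab("wrist"); P=pts(d)
for u,v in ((100,150),(255,155),(210,190),(300,200),(220,240),(290,240),(245,240),(264,240),(245,262),(264,262),(255,340),(210,270),(300,270),(185,250),(326,250)): print(u,v,np.round(P[v,u]*1e3,1),d["img"][v,u])
s=grab("scene"); cv2.imwrite("pics/s2.png",cv2.resize(s["img"][130:250,190:340],None,fx=5,fy=5,interpolation=cv2.INTER_CUBIC))
E
```

```text
now t6.11 s -36.0 lat -0.1 z 36.1 mm F [-0.4  0.5  0.3]
-0.0002246153241563842 [-6.52127292e-04 -3.52697146e+01  1.36030063e+01  3.02295975e+00
 -1.88681173e-05 -5.41681132e-06] [-0.00855693 -0.00459889  0.02675071]
100 150 [ 614.4 -131.9   15.4] [145 172 173]
255 155 [ 524.3 -129.5   32.9] [181 177 173]
210 190 [ 547.1 -115.8   49.5] [17 18 19]
300 200 [ 502.4 -109.1   49.2] [17 14 13]
220 240 [543.8 -88.3  49. ] [3 1 4]
290 240 [507.5 -87.6  49.8] [5 7 7]
245 240 [ 529.4 -102.8   80.6] [33 33 30]
264 240 [ 521.4 -101.9   79.3] [36 34 34]
245 262 [ 528.9 -102.1   98. ] [31 33 29]
264 262 [ 521.9 -102.    98.2] [35 35 34]
255 340 [527.5 -25.4  49.3] [25 45 85]
210 270 [549.1 -74.9  55.8] [ 8 19 51]
300 270 [503.  -73.6  55.9] [ 6 20 54]
185 250 [564.3 -79.6  41.8] [75 77 77]
326 250 [486.5 -76.1  39.6] [147 153 153]
```

View pics/s2.png

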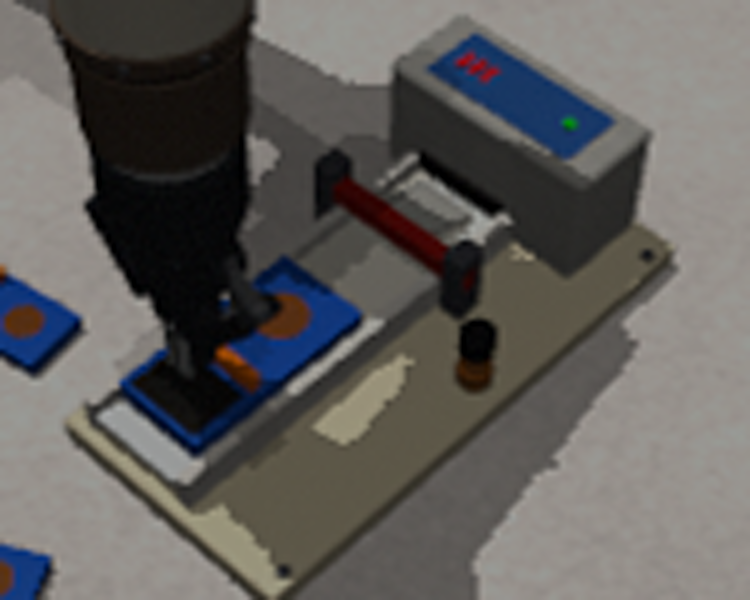

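The scene crop shows the fingertips just over the pad at (185,375), with the cartridge unpressed (top still at 49 mm). So the real finger end may be above the reported TCP; I measure it and then descend under force guard.

```bash
python3 - <<'E'
from h import *
d=grab("wrist"); P=pts(d)
for u in (245,264):
    for v in range(222,242,2): print(u,v,np.round(P[v,u]*1e3,1),d["img"][v,u].tolist())
r=False; z=.036
while not r and z>.018:
    z-=.002; r=robot.move_l(at(-.036,z),speed=.015,until_force=18); o=st("r=%s"%r)
    if np.linalg.norm(o["wrist_force"])>3: break
E
```

```text
245 222 [530.4 -98.1  49.2] [10, 8, 10]
245 224 [530.4 -96.8  48.6] [1, 7, 2]
245 226 [530.5 -95.5  48.2] [2, 4, 2]
245 228 [530.5 -95.1  49.9] [8, 4, 9]
245 230 [530.6 -93.6  49. ] [4, 6, 7]
245 232 [ 529.7 -101.8   70. ] [22, 21, 20]
245 234 [ 529.6 -101.8   72.1] [37, 35, 32]
245 236 [ 529.5 -101.9   74.6] [36, 34, 33]
245 238 [ 529.4 -102.2   77.2] [37, 36, 38]
245 240 [ 529.4 -102.2   79.3] [36, 36, 34]
264 222 [520.7 -97.9  49.4] [7, 8, 5]
264 224 [520.7 -96.5  48.6] [5, 7, 1]
264 226 [520.7 -95.4  48.6] [10, 7, 8]
264 228 [520.7 -94.4  49. ] [11, 7, 7]
264 230 [520.8 -93.3  49. ] [9, 6, 11]
264 232 [ 521.1 -101.4   69.7] [28, 28, 25]
264 234 [ 521.2 -102.1   73.5] [34, 33, 33]
264 236 [ 521.3 -102.    75.4] [39, 39, 39]
264 238 [ 521.3 -101.8   77. ] [36, 35, 35]
264 240 [ 521.4 -101.6   78.5] [37, 36, 35]
r=False t6.54 s -36.0 lat 0.1 z 33.8 mm F [ 0.2 -0.2  0.8]
r=False t6.83 s -36.0 lat 0.1 z 31.9 mm F [ 0.2 -0.2  0.8]
r=False t7.11 s -36.0 lat 0.1 z 29.9 mm F [-0.8  0.3  0.8]
r=False t7.39 s -36.0 lat 0.1 z 27.9 mm F [ 0.   0.2 -0.1]
r=False t7.67 s -36.0 lat 0.1 z 25.9 mm F [-0.4 -0.6 -0.2]
r=False t7.96 s -36.0 lat 0.1 z 23.9 mm F [ 0.7 -0.5 -0.3]
r=False t8.24 s -36.0 lat 0.1 z 21.9 mm F [-0.5 -0.  -0.2]
r=False t8.53 s -36.0 lat 0.1 z 19.9 mm F [ 0.2 -0.4  0.1]
r=False t8.81 s -36.0 lat -0.4 z 18.3 mm F [ 0.7 -0.2  2. ]
```

Contact starts at a reported z≈18 mm, matching the depth reading: the finger ends sit about 32 mm above the reported TCP. Before going on I check that the gripper's lower body clears the bar posts.

```bash
python3 - <<'E'
from h import *
o=st("now"); p=np.array(o["eef_pos"])
d=grab("wrist"); P=pts(d); z=d["depth"]; near=(z>0)&(P[...,2]>.055)
near[:200]=False
q=P[near]; s=(q-p)@D*1e3; l=(q-p)@_y*1e3; h=q[:,2]*1e3
for lo in range(55,190,10):
    m=(h>=lo)&(h<lo+10)
    if m.sum()>5: print("z",lo,m.sum(),"s %.0f..%.0f lat %.0f..%.0f"%(*np.percentile(s[m],[1,99]),*np.percentile(l[m],[1,99])))
s=grab("scene"); cv2.imwrite("pics/s3.png",cv2.resize(s["img"][130:250,190:340],None,fx=5,fy=5,interpolation=cv2.INTER_CUBIC))
# side view from depth of scene camera
Q=pts(s); q=Q[(Q[...,2]>.052)&(s["depth"]>0)]; r=(q-p); S=r@D*1e3; L=r@_y*1e3; m=(abs(S)<60)&(abs(L)<110)&(q[:,2]<.25)
S,L,h=S[m],L[m],q[m][:,2]*1e3
for lo in range(52,200,10):
    m=(h>=lo)&(h<lo+10)
    if m.sum()>3: print("scene z",lo,m.sum(),"s %.0f..%.0f lat %.0f..%.0f"%(S[m].min(),S[m].max(),L[m].min(),L[m].max()))
E
```

```text
now t8.81 s -36.0 lat -0.4 z 18.3 mm F [ 0.7 -0.2  2. ]Traceback (most recent call last):
  File "<stdin>", line 5, in <module>
NameError: name '_y' is not defined
```

```bash
sed -i 's/_y\b/YY/g' h.py; python3 - <<'E'
from h import *
o=st("now"); p=np.array(o["eef_pos"])
def rep(n):
    d=grab(n); Q=pts(d); q=Q[(Q[...,2]>.052)&(d["depth"]>0)]; r=q-p; S=r@D*1e3; L=r@YY*1e3; m=(abs(S)<75)&(abs(L)<110)&(q[:,2]<.25)
    S,L,h=S[m],L[m],q[m][:,2]*1e3
    for lo in range(52,200,10):
        m=(h>=lo)&(h<lo+10)
        if m.sum()>3: print(n,"z",lo,m.sum(),"s %.0f..%.0f lat %.0f..%.0f"%(*np.percentile(S[m],[1,99]),*np.percentile(L[m],[1,99])))
    return d
rep("wrist"); s=rep("scene")
cv2.imwrite("pics/s3.png",cv2.resize(s["img"][130:250,190:340],None,fx=5,fy=5,interpolation=cv2.INTER_CUBIC))
E
```

```text
now t8.86 s -36.0 lat -0.3 z 18.3 mm F [0.2 1.  3. ]
wrist z 52 549 s -12..17 lat -27..27
wrist z 62 717 s -12..-6 lat -13..14
wrist z 72 797 s -12..-7 lat -13..14
wrist z 82 1145 s -14..10 lat -18..18
wrist z 92 3829 s -14..8 lat -34..34
wrist z 102 7638 s -13..8 lat -39..40
wrist z 112 8263 s -18..7 lat -48..48
wrist z 122 12170 s -18..-2 lat -55..56
wrist z 132 4980 s -19..-11 lat -54..55
scene z 52 61 s -29..70 lat -29..27
scene z 62 21 s -13..21 lat -25..7
scene z 72 21 s -13..-5 lat -15..12
scene z 82 6 s -12..-7 lat -14..5
scene z 92 34 s -15..1 lat -32..25
scene z 102 52 s -15..9 lat -36..38
scene z 112 55 s -18..-1 lat -46..49
scene z 122 43 s -19..-10 lat -56..50
scene z 132 82 s -19..10 lat -62..59
scene z 142 75 s -21..11 lat -59..58
scene z 152 57 s -21..4 lat -46..-9
scene z 162 33 s -13..7 lat -40..-23
scene z 172 29 s -37..11 lat -38..-4
scene z 182 82 s -39..19 lat -37..14
scene z 192 88 s -39..22 lat -37..15
```

View pics/s3.png

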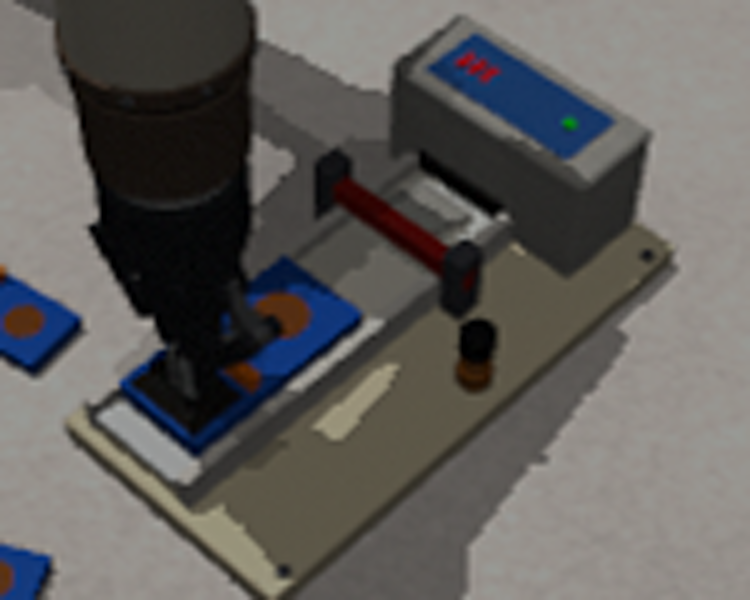

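The crop shows the fingertips on the pad at (190,385), nothing else close to the dock. The fingers are 26 mm wide up to z≈90 and the rest is higher, so the posts clear. I press fully now.

```bash
python3 - <<'E'
from h import *
r=False; z=.018
while not r and z>.002:
    z-=.002; r=robot.move_l(at(-.036,z),speed=.02,until_force=30); o=st("z%.0f r=%s"%(z*1e3,r))
    if o["wrist_force"][2]>28 or abs(o["wrist_force"][:2]).max()>15: break
robot.hold(.1); st("held")
E
```

```text
z16 r=False t9.21 s -36.0 lat -0.3 z 16.3 mm F [-0.1  1.1  5.3]
z14 r=False t9.46 s -36.0 lat -0.4 z 14.5 mm F [-1.1  1.3  7.5]
z12 r=False t9.71 s -36.0 lat -0.4 z 12.8 mm F [-0.8  1.4  7.9]
z10 r=False t9.96 s -36.0 lat -0.4 z 11.0 mm F [-2.8  0.8 10.2]
z8 r=False t10.21 s -36.0 lat -0.4 z 9.2 mm F [-2.1  1.  11.8]
z6 r=False t10.46 s -36.0 lat -0.4 z 8.1 mm F [-4.1  0.8 16.7]
z4 r=False t10.71 s -36.1 lat -0.5 z 8.0 mm F [-8.9  2.9 29.3]
held t10.81 s -36.1 lat -0.5 z 8.0 mm F [-8.6  3.2 28.4]
```

The tray is on its lower stop (9–10 mm of travel, 28 N). I slide forward in guarded steps while keeping it pressed.

```bash
python3 - <<'E'
from h import *
for s in (-.025,-.01,.005,.02,.035,.05,.065,.078):
    r=robot.move_l(at(s,.0045),speed=.05,until_force=35); o=st("s%.0f r=%s"%(s*1e3,r))
    if r or np.linalg.norm(o["wrist_force"])>60: break
d=grab("scene"); cv2.imwrite("pics/s4.png",cv2.resize(d["img"][130:250,190:340],None,fx=5,fy=5,interpolation=cv2.INTER_CUBIC))
E
```

```text
s-25 r=False t11.18 s -25.9 lat -2.0 z 8.1 mm F [-4.2 -3.5 22.8]
s-10 r=False t11.62 s -11.4 lat -2.0 z 8.1 mm F [-4.1 -5.1 22.3]
s5 r=False t12.07 s 3.7 lat -1.9 z 8.1 mm F [-3.3 -5.1 21.8]
s20 r=False t12.53 s 18.7 lat -1.9 z 8.1 mm F [-4.  -5.5 22.2]
s35 r=False t12.97 s 33.8 lat -1.9 z 8.2 mm F [-4.2 -5.6 21.3]
s50 r=False t13.43 s 48.8 lat -1.9 z 8.2 mm F [-4.  -5.8 22.5]
s65 r=False t13.88 s 63.9 lat -1.9 z 8.2 mm F [-3.3 -5.1 23.3]
s78 r=False t14.28 s 76.1 lat -1.9 z 8.1 mm F [-2.4 -9.3 22.9]
```

View pics/s4.png

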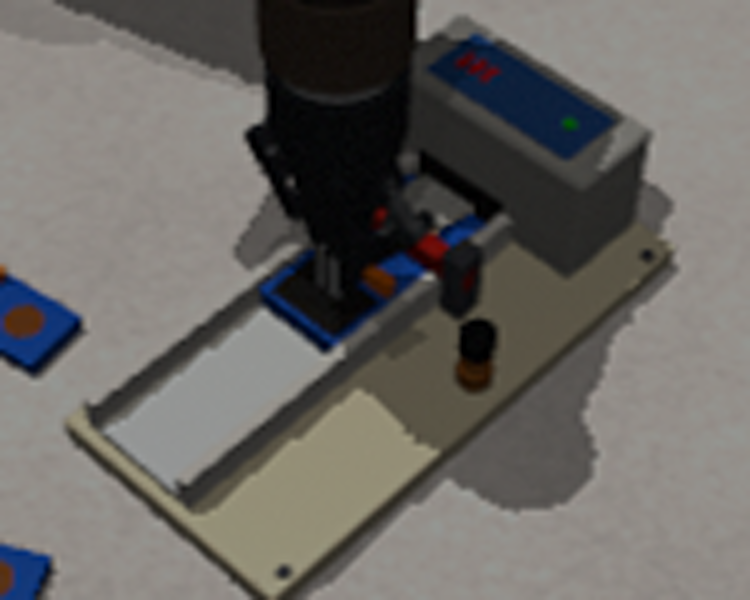

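The nose has passed under the bar at (430,245), and the cartridge is still pressed with about 10–15 mm left to go. I push to the stop.

```bash
python3 - <<'E'
from h import *
for k in range(10):
    s=.081+.003*k
    r=robot.move_l(at(s,.0045),speed=.03,until_force=25); o=st("s%.0f r=%s"%(s*1e3,r))
    if r or o["wrist_force"]@D<-26: break
robot.hold(.1); st("held")
d=grab("wrist"); P=pts(d); np.savez("w5.npz",**d); cv2.imwrite("pics/w5.png",d["img"])
E
```

```text
s81 r=False t14.58 s 79.1 lat -1.9 z 8.1 mm F [-2.6 -9.2 22.2]
s84 r=False t14.83 s 82.1 lat -1.9 z 8.1 mm F [-2.3 -9.5 22.3]
s87 r=False t15.08 s 85.1 lat -1.9 z 8.1 mm F [-2.9 -9.  22.8]
s90 r=False t15.33 s 88.1 lat -1.9 z 8.1 mm F [ -2.  -10.1  22.4]
s93 r=False t15.58 s 89.5 lat -1.8 z 8.1 mm F [ -0.9 -16.8  22. ]
s96 r=False t15.83 s 89.6 lat -1.6 z 8.1 mm F [  2.7 -28.6  22.4]
held t15.93 s 89.6 lat -1.6 z 8.1 mm F [  3.3 -29.3  22.4]
```

View pics/w5.png

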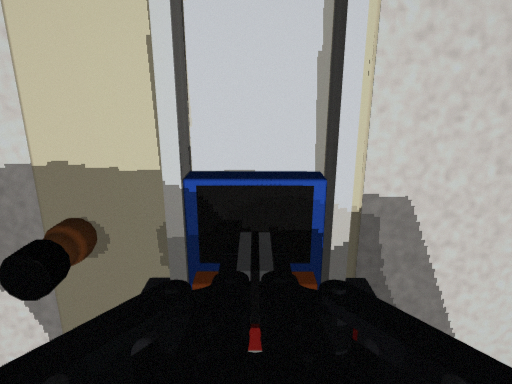

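The view shows the tail at v≈175 and the rib at (205,278) against the fingers. The cartridge stopped hard at s=89.6 mm (predicted 89). I ease the push, release upward and verify.

```bash
python3 - <<'E'
from h import *
robot.move_l(at(.092,.0045),speed=.03); st("eased")
robot.move_l(at(.0915,.013),speed=.03); st("up1")
robot.move_l(at(.0895,.016),speed=.03); st("up2")
robot.move_l(at(.0885,.03),speed=.05); st("clear")
robot.move_l(at(.0885,.10),speed=.15)
robot.move_l(at(.04,.30),speed=.25); st("high")
d=grab("wrist"); P=pts(d); hsv=cv2.cvtColor(d["img"],cv2.COLOR_BGR2HSV).astype(int); H,S,V=[hsv[...,i] for i in range(3)]
cv2.imwrite("pics/w6.png",d["img"])
r=(P-C); s=r@D; l=r@YY; z=P[...,2]
ok=(d["depth"]>0)&(abs(l)<.04)&(s>-.15)&(s<.25)
for n,m in dict(rib=ok&(H>5)&(H<20)&(S>120)&(z>.048)&(z<.065),top=ok&((V<30)|(H>100)&(H<130)&(S>120))&(z>.036)&(z<.05)&(s<.11)).items():
    if m.sum(): print(n,m.sum(),"s",np.round(np.percentile(s[m],[2,50,98])*1e3,1),"z",np.round(np.percentile(z[m],[5,50,95])*1e3,1))
E
```

```text
eased t16.27 s 89.5 lat -1.8 z 8.1 mm F [ -2.1 -12.   22.9]
up1 t16.70 s 89.3 lat 0.1 z 12.7 mm F [  3.5 -10.9   0.3]
up2 t16.97 s 89.1 lat 0.4 z 15.7 mm F [ 1.3 -3.7 -0.8]
clear t17.40 s 88.9 lat -0.3 z 30.5 mm F [-0.2  0.4  0.3]
high t18.99 s 40.1 lat 0.9 z 297.8 mm F [ 0.5  0.7 -0.1]
rib 296 s [ 99.5 102.4 107. ] z [49.6 54.4 55.8]
top 1684 s [55.  77.  99.6] z [41.3 42.9 44.2]
```

View pics/w6.png

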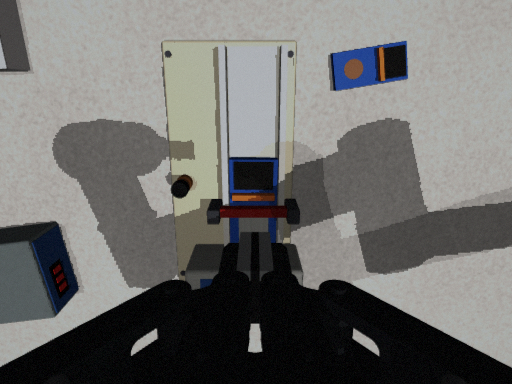

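The view shows the cartridge home: the rib at (253,197) sits just short of the bar at (253,212), with a gap of about 10 mm as specified. Its top is at ≈44 mm, so it is clamped up against the bar. The vial at (182,187) is undisturbed.

```bash
python3 -c "
from h import *
print(sign_off())"
```

```text
the job is handed in; nothing more can be done
None
```

The blue cartridge is fully home against the steel head and clamped under the red bar and leaf spring; I released it and handed the job in at about 19 s, with the vial undisturbed and the arm nowhere near the other bystanders.

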